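# Load the stone tumbler and lock its lid

### The arm

A 6-joint arm with a two-finger parallel gripper is mounted at the origin on the work surface. World frame = base frame: x ahead of the robot, y to its left, z up, the work surface at z = 0. Lengths are in mm, angles in rad, forces in N, time in s.
With the tool pointing down it reaches from about 250 to 775 mm from the base axis. Payload 4 kg.
Tool frame: the origin (TCP) lies on the centre line of the jaws, within the pads' length; the fingertips stand 14 mm ahead of it and the grasp point (between the pads) lies 5 mm behind it (robot.nose_length is the distance from the TCP to the fingertips, in mm); x points along the fingers, y is the direction in which the jaws open and shut, and the axes are right-handed (so a half turn about x gives the same grasp; the last joint's range is limited). The gripper opens to 85 mm and grips with 20 to 120 N. Pads are 22 mm wide; open, the fingers measure 114 mm over their backs; the gripper's body (76 mm by 85 mm) begins 54 mm behind the grasp point. The pads swing forward as they close: fully open they stand 13 mm farther back than shut.
Start: joints at [1.075, 0.087, 1.371, -0, 1.684, -0.103], TCP at [210.537, 508.125, 245.341] pointing down, gripper open.
Joint ranges: [-3.1, 3.1], [-0.76, 2.03], [0.27, 2.55], [-1.08, 4.22], [0.17, 2.65], [-2.57, 2.57]. Speed limits (rad/s): [2.79, 2.79, 3.14, 3.14, 3.14, 3.14].

### API

Orientations are given as a unit quaternion [x, y, z, w].
In Python, from bench import robot gives the robot as it stands.
- The arm moves only by the tool step_arm, never from a script. Its argument "moves" is a list of rows, each a list of 4 numbers: the shift along the tool's x, y, z in cm, then the turn about the tool's x in rad. A call has 1 to 20 rows; each row shifts and turns the commanded pose from where the row before left it, along the tool's axes as they then stand; what a row does not reach is not made up. A row lasts 1/10 s, in which the tool goes at most 50 mm and 8.59 degrees, less where a joint would pass 70% of its speed; a pose out of reach is approached as far as the arm can. A call with a gripper value outside its range is refused whole. "gripper" is the finger opening in cm, from 0 to 8.54, set as the call begins (left out, the last holds). The fingers move at their own pace and stop on an object; "newtons" is the grip in N (left out, the last holds). Time passes only in rows, so rows that do not move let the fingers close. It gives the time, the measured TCP pose, the force and the opening at its end, in the units of the state.
- robot.state(): the state, without advancing time (a new reading comes with each control period).
- robot.snapshot(name): name is "scene" or "top" or "wrist"; returns a dict with "pixels" (480x640x3 uint8, red, green, blue), "intrinsics" (3x3 intrinsics, pixels), "origin" and "rotation" of the camera in the world; the wrist camera has in their place "mount" (4x4, takes a point from camera to tool coordinates, whose origin is the TCP and whose axes are the tool frame's). Camera axes: x right, y down, z forward; pixel columns grow to the right and rows downward; lengths in mm; the calibration is good to about 2 mm. A picture is of the moment at which its call begins: read the wrist's pose just before it. There is no depth.
- robot.close_job(): hands the job in, once; it reports no verdict.
The state is a dict: "time_s": time; "joints": joint angles; "qvel": joint speeds; "tau": joint torques, N m; "eef_pos": TCP position; "tcp_rot": TCP orientation; "ft_force": force on the tool from outside, world axes, zero at the start; "wrist_torque": the same for the moment, N m; "opening": finger opening in mm.
Only numpy, scipy, OpenCV 4.12 (cv2) and the standard library are available. Lean on these libraries where they do the work, as an engineer would, in place of code of your own. Each camera call takes 0.05 s, during which the arm holds its last target. There are 200 camera calls.

### The job

Unlock the tumbler's bayonet lid by turning it anticlockwise to its stop, lift it out and stand it upright on the cork mat. Drop the two large oblong stones from the sorting board into the bowl, one in each half, then put the lid back, fully down, and turn it clockwise to its stop so that it is locked. Leave the small round stones and everything else where they lie.

Things in the scene. Friction and masses are not known exactly. Their poses are not given: they have to be found in the camera images.
- tumbler: Stone tumbler fixed to the bench: round grey motor base (diameter 144 mm, 40 mm high) carrying a round aluminium bowl (outer diameter 112 mm, rim 104 mm above the bench). Origin: centre of its underside, z up. Bowl bore 76 mm wide, floor 46 mm above the bench; a black partition along the x axis, 3 mm thick, top 76 mm above the bench, parts it into a +y and a -y half.
- seat (a point): On the tumbler's axis, 90 mm above the bench: the ledge on which the lid's underside lies; axes as the tumbler's. Solid stops let the lid's x axis (taken either way round) turn only between 15 degrees (locked) and 94 degrees (unlocked) anticlockwise of the tumbler's x axis, seen from above. It lifts out and goes in at 86 to 94 degrees.
- gap (a point): Middle of one of two gaps facing one another (on the tumbler's +y and -y axes, 45 mm from its axis, 104 mm above the bench) in the inward collar that holds the lid's lugs down. Each is 22 mm wide. Collar opening 84 mm across, underside 99 mm, top 104 mm above the bench. This point is the +y gap.
- half_a (a point): Middle of the +y half of the bowl, on its floor, 20 mm from the tumbler's axis.
- half_b (a point): Middle of the -y half of the bowl, on its floor, 20 mm from the tumbler's axis.
- lid: Grey plastic lid, 140 g, captive at the start: disc 79 mm across, 12 mm thick; on its edge two lugs along the lid's +x and -x (13 mm wide, 6 mm high, flush with the underside, reaching 49 mm from the centre), marked by two black ribs on top; in the middle a black square knob 28 x 28 mm, sides facing lid x and y, from 12 to 44 mm above the underside. Origin: centre of the underside, z up.
- mat: Cork mat, 120 x 120 x 3 mm, fixed on the bench. Origin: centre of its underside; top at 3 mm.
- board: Flat light wooden sorting board, 180 (x) x 140 (y) x 10 mm, fixed, with four stones on it. Origin: centre of its underside; top at 10 mm.
- stone_a: One of the two large oblong grey-green stones, 34 (x) x 22 (y) x 18 mm (z), 33 g, rounded edges, on the sorting board. Origin: centre of its underside.
- stone_b: The other large oblong stone, the same size and make. Origin: centre of its underside.
- cab_a: Small round flat stone, diameter 18 mm, 7 mm high, on the sorting board; to be left alone. Origin: centre of its underside.
- cab_b: The other small round flat stone, same size; to be left alone.
- jar: Glass jar with a metal cap, diameter 72 mm, 95 mm high, a bystander. Origin: centre of its underside.
- coil_copper: Copper wire coil lying flat, diameter 96 mm, 12 mm high, a bystander. Origin: centre of its underside.
- coil_brass: Brass wire coil lying flat, diameter 90 mm, 16 mm high, a bystander. Origin: centre of its underside.
- pliers: Pliers with blue handles lying flat, 140 mm long along x (jaws to +x), a bystander. Origin: under the joint.
Not all that is in view belongs to the job. Of the things like the mat, leave any that is orange; of the rest the larger one is meant. What is shaped like the stone_b but red is not meant.

How it is judged:
By the outcome, as a careful person would: the job done as asked, in the order asked, and still so for the second after the job is handed in, with the robot touching nothing.
It also fails if it takes over 72 s, if anything falls off the work surface, if the arm or the gripper's body presses on something with over 40 N, if the wrist force passes 120 N, or if a joint passes its speed limit or range.

## Working session

There is one attempt and no reset: what is moved stays moved. The work goes in short steps, Python scripts to look and compute and a tool call to move; the robot and the scene stay as the last step left them, time stands still between calls to the robot, and variables do not carry over. Pictures are saved under pics/ and viewed, about 8 in all and at most 12, crops included, and the job is handed in when it is done.

Besides the shell and the picture viewer there is one more tool, called as a command line: name --pt "numbers of a row" for each row, then --argument value for the rest. step_arm: Moves the arm, as the interface text tells. Its arguments: {"type":"object","properties":{"moves":{"type":"array"},"gripper":{"type":"number"},"newtons":{"type":"number"}},"required":["moves"]}

```bash
ls; mkdir -p pics; cat > h.py <<'E'
import numpy as np, cv2
from scipy.spatial.transform import Rotation as R
from bench import robot
def snap(n,f=None):
    s=robot.state(); d=robot.snapshot(n)
    if n=='wrist':
        Rt=R.from_quat(s['tcp_rot']).as_matrix(); M=np.array(d['mount'])
        d['rotation']=Rt@M[:3,:3]; d['origin']=np.array(s['eef_pos'])+Rt@M[:3,3]
    d['pixels']=np.array(d['pixels'])
    if f: cv2.imwrite('pics/'+f,cv2.cvtColor(d['pixels'],cv2.COLOR_RGB2BGR))
    return d
def ray(d,uv,z):
    uv=np.atleast_2d(np.array(uv,float)); K=np.array(d['intrinsics'])
    r=np.c_[uv,np.ones(len(uv))]@np.linalg.inv(K).T@np.array(d['rotation']).T
    o=np.array(d['origin']); return o+r*((z-o[2])/r[:,2:])
def proj(d,p):
    p=np.atleast_2d(np.array(p,float)); q=(p-np.array(d['origin']))@np.array(d['rotation'])@np.array(d['intrinsics']).T
    return q[:,:2]/q[:,2:]
E
python3 - <<'E'
from h import *
import pickle
a=snap('top','top.png');b=snap('scene','scene.png')
pickle.dump((a,b),open('ab.pkl','wb'))
for d in(a,b): print(d['origin'],d['rotation'],d['intrinsics'])
s=robot.state();print(s); print(R.from_quat(s['tcp_rot']).as_matrix().round(3))
E
```

```text
pics
[ 287.34521034    6.83855536 1235.01750933] [ 0.71027668 -0.69729788  0.06763185 -0.06861944] [[531.72596213   0.         316.62875666]
 [  0.         531.72596213 234.59163156]
 [  0.           0.           1.        ]]
[ 991.08073877 -689.94037661  952.87481506] [ 0.89041772  0.25442397 -0.10813301 -0.36156877] [[543.3925348    0.         319.34018552]
 [  0.         543.3925348  231.27518068]
 [  0.           0.           1.        ]]
{'time_s': 0.1, 'joints': array([ 1.07490953e+00,  8.78982390e-02,  1.37211256e+00, -2.94762621e-05,
        1.68361098e+00, -1.03126333e-01]), 'qvel': array([-0.00021614, -0.00095767, -0.00396449, -0.00121945,  0.00020387,
        0.00066579]), 'tau': array([ 2.96603270e-03, -3.53015471e+01, -3.14218140e+01, -9.88724469e-05,
        7.92718667e-03, -4.25635540e-05]), 'eef_pos': array([210.33014999, 507.73469987, 244.24199381]), 'tcp_rot': array([ 0.13728352,  0.69371688, -0.13866057,  0.69331333]), 'ft_force': array([ 0.23788576, -0.24262306, -0.37065563]), 'wrist_torque': array([-0.04427236,  0.01468229,  0.01655272]), 'opening': 85.39711940131811}
[[-0.001  0.383  0.924]
 [-0.002  0.924 -0.383]
 [-1.    -0.002 -0.   ]]
```

View pics/top.png

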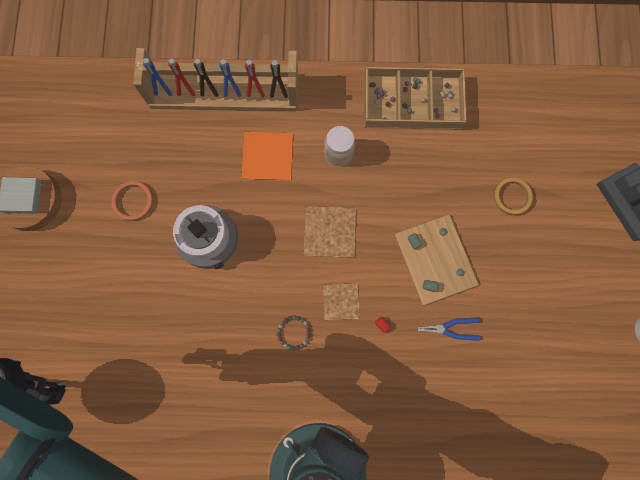

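View pics/scene.png

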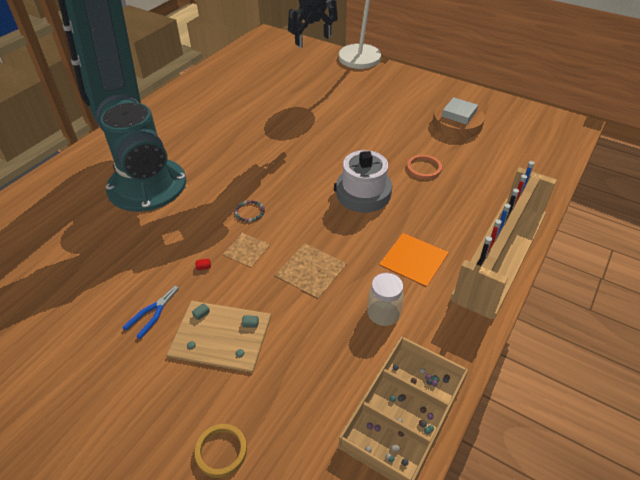

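Mat candidates in top view: orange (268,156), which is excluded; small cork (341,301); large cork (330,232), which is the one meant because it is larger. Stones are grey-green at (416,241) and (431,286). The red one (383,325) is excluded, and the small round ones (443,232) and (460,272) stay.

```bash
cat >> h.py <<'E'
_s=snap
def snap(n,f=None):
    d=_s(n,f); r=np.array(d['rotation'],float)
    if r.size==4: d['rotation']=R.from_quat(r).as_matrix()
    return d
def blobs(mask,amin):
    c,_=cv2.findContours(mask.astype(np.uint8),cv2.RETR_EXTERNAL,cv2.CHAIN_APPROX_NONE)
    return [x for x in c if cv2.contourArea(x)>amin]
E
python3 - <<'E'
from h import *
a=snap('top')
im=a['pixels']; print(np.round(a['rotation'],3))
hsv=cv2.cvtColor(im,cv2.COLOR_RGB2HSV)
for n,uv,z in [('lidknob',(198,229),134),('rimcentre',(201,229),104),('mat',(330,232),3),('st1',(416,241),28),('st2',(431,286),28),('jar',(340,140),95),('cop',(132,201),12),('base',(205,240),40)]:
    print(n,ray(a,uv,z)[0].round(0))
# mat corners
m=(hsv[...,0]>8)&(hsv[...,0]<20)
for n,box in [('stones',(395,210,480,310))]:
    x0,y0,x1,y1=box; sub=hsv[y0:y1,x0:x1]
    mk=(sub[...,0]>35)&(sub[...,0]<110)&(sub[...,1]>30)
    for c in blobs(mk,15):
        p=ray(a,c.reshape(-1,2)+[x0,y0],22)[:,:2].astype(np.float32); print(n,cv2.contourArea(c),cv2.minAreaRect(p))
t=cv2.resize(im[195:280,165:245],None,fx=5,fy=5,interpolation=3)
u=cv2.resize(im[205:340,300:485],None,fx=2,fy=2,interpolation=3)
h=max(t.shape[0],u.shape[0]);o=np.zeros((h,t.shape[1]+u.shape[1],3),np.uint8)
o[:t.shape[0],:t.shape[1]]=t;o[:u.shape[0],t.shape[1]:]=u
cv2.imwrite('pics/crop.png',o[...,::-1])
E
```

```text
[[ 0.018 -0.981  0.192]
 [-1.    -0.018  0.003]
 [ 0.    -0.192 -0.981]]
lidknob [510. 261. 134.]
rimcentre [516. 262. 104.]
mat [535. -21.   3.]
st1 [ 512. -219.   28.]
st2 [ 409. -251.   28.]
jar [729. -38.  95.]
cop [599. 450.  12.]
base [504. 266.  40.]
stones 21.0 ((515.3579711914062, -220.67861938476562), (31.68901824951172, 18.14035415649414), 12.989574432373047)
```

View pics/crop.png

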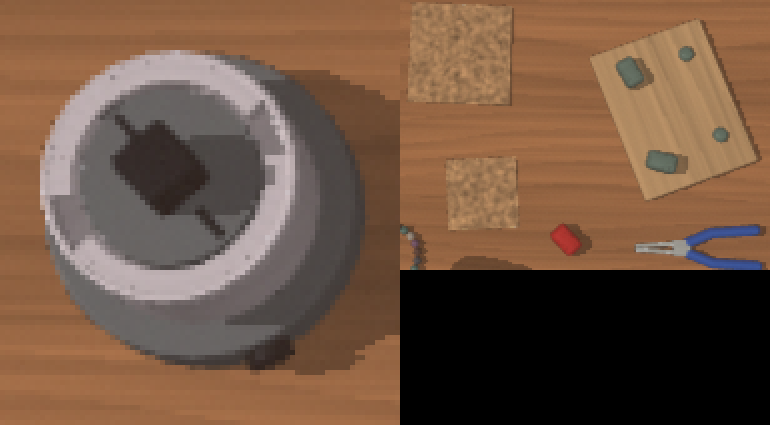

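The crop shows the large cork mat, the two grey-green oblong stones and the red decoy, as expected. On the tumbler, the ribs run from upper left to lower right and the collar gaps sit lower left and upper right. That puts tumbler x at about 24° world and the lid at about 39°, so it is locked. I'll go above the tumbler and take a close look.

step_arm --pt "-0.06 -1.11 3.75 0" --pt "-0.06 -1.11 3.75 0" --pt "-0.06 -1.11 3.75 0" --pt "-0.06 -1.11 3.75 0" --pt "-0.06 -1.11 3.75 0" --pt "-0.06 -1.11 3.75 0" --pt "-0.06 -1.11 3.75 0" --pt "-0.06 -1.11 3.75 0" --pt "-0.06 -1.11 3.75 0" --pt "-0.06 -1.11 3.75 0"

```text
time_s: 1.15
eef_pos: [515.4, 260.8, 250.9]
tcp_rot: [0.138, 0.694, -0.138, 0.693]
ft_force: [1.5, 0.8, -0.3]
opening: 85.2
```

step_arm --pt "0 0 0 0.148" --pt "0 0 0 0.148" --pt "0 0 0 0.148" --pt "0 0 0 0.148" --pt "0 0 0 0.148" --pt "0 0 0 0.148" --pt "0 0 0 0.148" --pt "0 0 0 0.148" --pt "0 0 0 0.148" --pt "0 0 0 0.148" --pt "0 0 0 0.148" --pt "0 0 0 0.148" --pt "0 0 0 0.148" --pt "0 0 0 0.148" --pt "0 0 0 0" --pt "0 0 0 0"

```text
time_s: 2.75
eef_pos: [514.4, 262.0, 250.9]
tcp_rot: [-0.666, -0.236, 0.667, -0.236]
ft_force: [0.5, -0.3, 0.4]
opening: 85.3
```

```bash
cat >> h.py <<'E'
def to(x,y,z,yaw=None):
    s=robot.state(); M=R.from_quat(s['tcp_rot']).as_matrix()
    d=M.T@(np.array([x,y,z])-s['eef_pos'])/10; yw=np.degrees(np.arctan2(M[1,1],M[0,1]))
    print('pos',s['eef_pos'].round(1),'yaw',yw.round(1),'axis',M[:,0].round(3),'t',s['time_s'],'F',s['ft_force'].round(1),'op',round(s['opening'],1),'j6',s['joints'][5].round(2))
    print('shift cm',d.round(2), 'turn', None if yaw is None else -np.radians((yaw-yw+180)%360-180).round(3))
E
python3 - <<'E'
from h import *
to(514,262,250,-51); d=snap('wrist','w1.png'); print(d['mount'])
print(proj(d,[[514,262,104],[514,262,134]]))
E
```

```text
pos [514.4 262.  250.9] yaw -51.0 axis [-0.001 -0.    -1.   ] t 2.75 F [ 0.5 -0.3  0.4] op 85.3 j6 1.26
shift cm [ 0.09 -0.02  0.03] turn -0.001
[[ 6.30269657e-04 -3.03463679e-01  9.52842798e-01 -1.28492693e+02]
 [ 9.99999117e-01 -9.23182992e-04 -9.55479339e-04 -7.84769474e-01]
 [ 1.16960154e-03  9.52842560e-01  3.03462829e-01 -7.86293376e+01]
 [ 0.00000000e+00  0.00000000e+00  0.00000000e+00  1.00000000e+00]]
[[326.76438507 231.81684877]
 [326.8534165  244.59149474]]
```

View pics/w1.png

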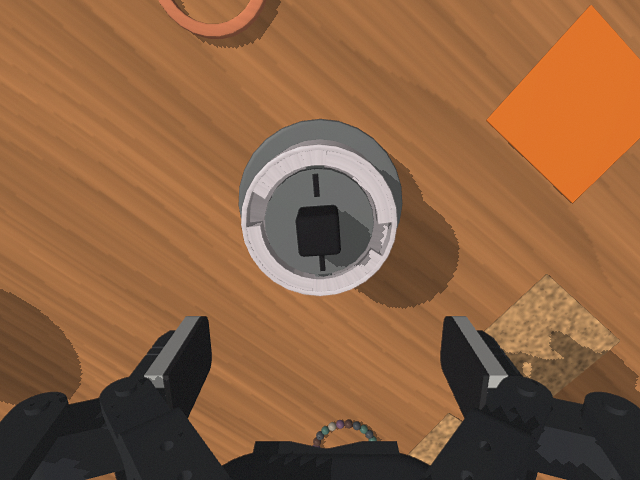

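Wrist view: bowl rim centred near (320,220), knob near (319,230), ribs at (316,185) and (322,262), gaps at (257,208) and (382,240). Next I'll fit these points.

```bash
python3 - <<'E'
from h import *
d=snap('wrist'); im=d['pixels']; h=cv2.cvtColor(im,cv2.COLOR_RGB2HSV)
sub=np.zeros(im.shape[:2],bool); sub[110:310,230:410]=1
rim=sub&(h[...,2]>150)&(h[...,1]<50)
c=max(blobs(rim,200),key=cv2.contourArea); p=ray(d,cv2.convexHull(c).reshape(-1,2),104)[:,:2].astype(np.float32)
print('rim',cv2.minEnclosingCircle(p),cv2.minAreaRect(p))
bl=sub&(h[...,2]<45)
bl[:, :285]=0; bl[:,350:]=0
for c in blobs(bl,15):
    print(cv2.boundingRect(c),cv2.contourArea(c)); q=ray(d,c.reshape(-1,2),102 if cv2.contourArea(c)<500 else 134)[:,:2].astype(np.float32); print(q.mean(0),cv2.minAreaRect(q))
# ribs axis
x=ray(d,[[316,185],[322,263]],102)[:,:2];v=x[0]-x[1];print(x,np.degrees(np.arctan2(v[1],v[0])))
x=ray(d,[[257,208],[382,240]],104)[:,:2];v=x[0]-x[1];print('gap',x,x.mean(0),np.degrees(np.arctan2(v[1],v[0])))
cv2.imwrite('pics/w1c.png',cv2.resize(im[130:310,225:415,::-1],None,fx=4.0,fy=3.3*4/3.3*0.8,interpolation=2))
E
```

```text
rim ((515.7462768554688, 270.8006591796875), 56.76523208618164) ((514.6345825195312, 270.08795166015625), (111.10206604003906, 110.53643035888672), 85.18466186523438)
(296, 205, 45, 66) 2014.0
[515.2743  269.71622] ((513.6006469726562, 268.718017578125), (43.48150634765625, 27.2845458984375), 43.087867736816406)
(313, 174, 6, 23) 80.0
[535.1639  289.05826] ((535.130126953125, 289.0401611328125), (15.469277381896973, 3.347963809967041), 42.12565231323242)
[[535.3353376  288.91034925]
 [492.59272127 249.29069001]] 42.82853762923259
gap [[496.69718845 311.40910542]
 [534.33652237 227.01006397]] [515.51685541 269.20958469] 114.03537737209153
```

View pics/w1c.png

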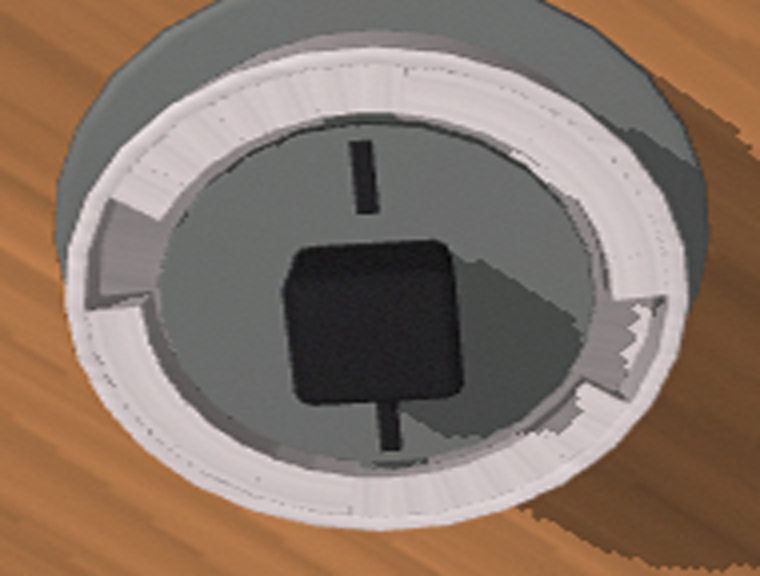

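step_arm --gripper 5.0 --newtons 40 --pt "1.0 -0.55 -0.55 0" --pt "2 0 0 -0.061" --pt "2 0 0 0" --pt "2 0 0 0" --pt "2 0 0 0" --pt "1 0 0 0" --pt "1 0 0 0" --pt "1 0 0 0" --pt "0.5 0 0 0" --pt "0.5 0 0 0" --pt "0 0 0 0" --pt "0 0 0 0"

```text
time_s: 4.05
eef_pos: [515.6, 269.8, 121.8]
tcp_rot: [0.66, 0.255, -0.659, 0.255]
ft_force: [0.0, -0.2, 0.5]
opening: 49.9
```

step_arm --gripper 2.4 --newtons 40 --pt "0 0 0 0" --pt "0 0 0 0" --pt "0 0 0 0" --pt "0 0 0 0" --pt "0 0 0 0" --pt "0 0 0 0" --pt "0 0 0 0"

```text
time_s: 4.75
eef_pos: [515.8, 269.9, 122.2]
tcp_rot: [0.66, 0.255, -0.659, 0.255]
ft_force: [-0.1, -0.7, 5.9]
opening: 27.2
```

```bash
python3 - <<'E'
from h import *
to(515,269.7,121,-47.5); print(robot.state()['wrist_torque'])
E
```

```text
pos [515.8 269.9 122.2] yaw -47.7 axis [ 0.002  0.001 -1.   ] t 4.75 F [-0.1 -0.7  5.9] op 27.2 j6 1.22
shift cm [ 0.12 -0.04  0.08] turn -0.004
[ 0.01011192 -0.05786936  0.00116239]
```

step_arm --pt "0 0 0 -0.08" --pt "0 0 0 -0.08" --pt "0 0 0 -0.08" --pt "0 0 0 -0.08" --pt "0 0 0 -0.08" --pt "0 0 0 -0.08" --pt "0 0 0 -0.08" --pt "0 0 0 -0.08" --pt "0 0 0 -0.08" --pt "0 0 0 -0.08" --pt "0 0 0 -0.08" --pt "0 0 0 -0.08" --pt "0 0 0 -0.08" --pt "0 0 0 -0.08" --pt "0 0 0 -0.08" --pt "0 0 0 -0.04" --pt "0 0 0 0"

```text
time_s: 6.45
eef_pos: [515.6, 269.8, 122.2]
tcp_rot: [0.389, 0.591, -0.388, 0.591]
ft_force: [-0.5, -1.2, 5.9]
opening: 27.4
```

```bash
python3 - <<'E'
from h import *
to(515,269.7,121,28); print(robot.state()['wrist_torque'])
E
```

```text
pos [515.6 269.8 122.2] yaw 23.4 axis [ 0.001  0.    -1.   ] t 6.45 F [-0.5 -1.2  5.9] op 27.4 j6 -0.02
shift cm [ 0.12 -0.06 -0.01] turn -0.081
[-0.09460699  0.10670163  0.18990401]
```

step_arm --pt "0 0 0 -0.03" --pt "0 0 0 -0.03" --pt "0 0 0 -0.03" --pt "0 0 0 -0.02" --pt "0 0 0 0" --pt "0 0 0 0"

```text
time_s: 7.05
eef_pos: [515.4, 269.7, 122.2]
tcp_rot: [0.356, 0.611, -0.356, 0.611]
ft_force: [-1.3, -1.7, 6.1]
opening: 27.4
```

```bash
python3 - <<'E'
from h import *
to(515,269.7,121,28); print(robot.state()['wrist_torque'])
E
```

```text
pos [515.4 269.7 122.2] yaw 29.6 axis [ 0.001  0.    -1.   ] t 7.05 F [-1.3 -1.7  6.1] op 27.4 j6 -0.13
shift cm [ 0.12 -0.04 -0.02] turn 0.028
[-0.09755148  0.11739968 -0.163488  ]
```

step_arm --pt "0 0 0 -0.03" --pt "0 0 0 -0.03" --pt "0 0 0 0" --pt "0 0 0 0"

```text
time_s: 7.45
eef_pos: [514.5, 269.2, 122.2]
tcp_rot: [0.338, 0.622, -0.339, 0.621]
ft_force: [-4.3, -2.2, 7.7]
opening: 26.9
```

```bash
python3 - <<'E'
from h import *
to(515,269.7,121,28); print(robot.state()['wrist_torque'])
E
```

```text
pos [514.5 269.2 122.2] yaw 32.9 axis [-0.002 -0.001 -1.   ] t 7.45 F [-4.3 -2.2  7.7] op 26.9 j6 -0.19
shift cm [ 0.12  0.07 -0.01] turn 0.085
[-0.25099098  0.60382398 -0.96891167]
```

The torque rose to −1 Nm, so the lid is at its unlock stop. I'll back off a few degrees and lift.

step_arm --pt "0 0 0 0.03" --pt "0 0 0 0.03" --pt "0 0 0 0.03" --pt "0 0 0 0" --pt "-0.3 0 0 0" --pt "-0.3 0 0 0" --pt "-0.4 0 0 0" --pt "-0.5 0 0 0" --pt "-0.5 0 0 0" --pt "0 0 0 0"

```text
time_s: 8.45
eef_pos: [515.9, 270.0, 142.5]
tcp_rot: [0.365, 0.605, -0.364, 0.606]
ft_force: [-0.8, 0.3, -2.0]
opening: 27.5
```

```bash
python3 - <<'E'
from h import *
to(535,-21,124,28); print(robot.state()['wrist_torque'])
a=snap('top')
im=a['pixels'];h=cv2.cvtColor(im,cv2.COLOR_RGB2HSV)
# mat centre from corners: segment cork vs. orange by gradient colour
for uv in [(305,206),(356,207),(355,258),(304,256)]: print(ray(a,uv,3)[0,:2].round(0))
E
```

```text
pos [515.9 270.  142.5] yaw 27.9 axis [ 0.002  0.001 -1.   ] t 8.45 F [-0.8  0.3 -2. ] op 27.5 j6 -0.1
shift cm [  1.83 -11.94  26.61] turn -0.002
[-0.03632457  0.04958538  0.02876225]
[597.  40.]
[597. -82.]
[474. -80.]
[476.  39.]
```

step_arm --pt "-1.5 0 0 0" --pt "-1.5 0 0 0" --pt "0 -1.48 3.33 0" --pt "0 -1.48 3.33 0" --pt "0 -1.48 3.33 0" --pt "0 -1.48 3.33 0" --pt "0 -1.48 3.33 0" --pt "0 -1.48 3.33 0" --pt "0 -1.48 3.33 0" --pt "0 -1.48 3.33 0" --pt "2 0 0 0" --pt "2 0 0 0" --pt "2 0 0 0" --pt "2 0 0 0" --pt "2 0 0 0" --pt "1 0 0 0" --pt "0.7 0 0 0" --pt "0 0 0 0" --pt "0 0 0 0"

```text
time_s: 10.4
eef_pos: [536.2, -21.1, 55.5]
tcp_rot: [0.365, 0.605, -0.364, 0.606]
ft_force: [0.3, -0.7, -1.9]
opening: 27.1
```

```bash
python3 - <<'E'
from h import *
to(536,-21,36,28); print(robot.state()['wrist_torque'])
d=snap('top','t2.png')
cv2.imwrite('pics/t2c.png',cv2.resize(d['pixels'][170:320,170:490,::-1],None,fx=2.5,fy=2.5,interpolation=2))
E
```

```text
pos [536.2 -21.1  55.5] yaw 27.9 axis [ 0.002 -0.    -1.   ] t 10.4 F [ 0.3 -0.7 -1.9] op 27.1 j6 -0.63
shift cm [ 1.95 -0.01 -0.02] turn -0.002
[-0.07034987 -0.07420404 -0.00129202]
```

View pics/t2c.png

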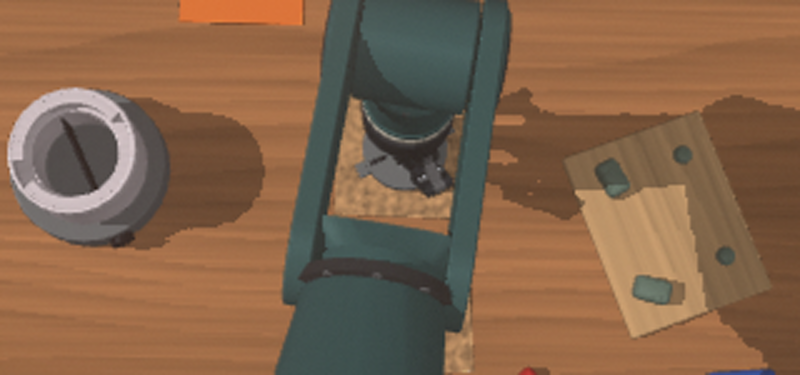

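The lid is over the large cork mat and the bowl is open, with its partition at about 23° world. Next: set the lid down, release and back off.

step_arm --pt "0.8 0 0 0" --pt "0.6 0 0 0" --pt "0.4 0 0 0" --pt "0.2 0 0 0" --pt "0.1 0 0 0" --pt "0 0 0 0"

```text
time_s: 11.05
eef_pos: [535.2, -21.1, 35.1]
tcp_rot: [0.365, 0.606, -0.365, 0.606]
ft_force: [-5.2, 0.1, 8.9]
opening: 27.3
```

step_arm --gripper 5.0 --pt "0 0 0 0" --pt "0 0 0 0" --pt "0 0 0 0" --pt "0 0 0 0" --pt "0 0 0 0"

```text
time_s: 11.55
eef_pos: [535.3, -21.0, 33.1]
tcp_rot: [0.365, 0.606, -0.365, 0.606]
ft_force: [0.6, 0.5, 0.5]
opening: 50.0
```

step_arm --pt "-1 0 0 0" --pt "-2 0 0 0" --pt "-3 0 0 0" --pt "-4 0 0 0" --pt "-4 0 0 0"

```text
time_s: 12.05
eef_pos: [535.0, -21.0, 175.0]
tcp_rot: [0.365, 0.606, -0.365, 0.606]
ft_force: [-0.1, -0.4, 0.2]
opening: 50.1
```

```bash
python3 - <<'E'
from h import *
print(robot.state()['joints'].round(2))
to(460,-200,200,0); 
E
```

```text
[-0.15  0.08  1.52  0.    1.54 -0.63]
pos [535. -21. 175.] yaw 27.9 axis [-0.  0. -1.] t 12.05 F [-0.1 -0.4  0.2] op 50.1 j6 -0.63
shift cm [ -2.5  -15.    12.31] turn 0.487
```

step_arm --pt "-0.5 -3.14 2.73 0" --pt "-0.5 -3.14 2.73 0" --pt "-0.5 -3.14 2.73 0" --pt "-0.5 -3.14 2.73 0" --pt "-0.5 -3.14 2.73 0" --pt "0 0 0 0.122" --pt "0 0 0 0.122" --pt "0 0 0 0.122" --pt "0 0 0 0.122" --pt "0 0 0 0" --pt "0 0 0 0"

```text
time_s: 13.15
eef_pos: [460.6, -215.2, 198.8]
tcp_rot: [0.5, 0.5, -0.5, 0.501]
ft_force: [-0.0, 0.9, -0.1]
opening: 50.1
```

```bash
python3 - <<'E'
from h import *
to(460,-215,200,0); d=snap('wrist','w2.png')
im=d['pixels'];h=cv2.cvtColor(im,cv2.COLOR_RGB2HSV)
m=(h[...,0]>35)&(h[...,0]<110)&(h[...,1]>30)&(h[...,2]>30)
for c in blobs(m,150):
    p=ray(d,c.reshape(-1,2),20)[:,:2].astype(np.float32); r=cv2.minAreaRect(p)
    b=cv2.boxPoints(r); e=max([b[1]-b[0],b[2]-b[1]],key=np.linalg.norm)
    print(cv2.boundingRect(c),cv2.contourArea(c),np.round(r[0],1),np.round(r[1],1),'long axis',np.degrees(np.arctan2(e[1],e[0])).round(1)%180)
E
```

```text
pos [ 460.6 -215.2  198.8] yaw 0.1 axis [ 0.001 -0.    -1.   ] t 13.15 F [-0.   0.9 -0.1] op 50.1 j6 -0.55
shift cm [-0.12 -0.06 -0.02] turn 0.002
(298, 324, 20, 18) 244.0 [ 444.6 -315.3] [17.1 16.2] long axis 48.4
(407, 286, 20, 18) 260.0 [ 537.4 -279.2] [16.3 15.7] long axis 0.0
(139, 286, 20, 84) 915.5 [ 306.3 -311.7] [81.1 15.6] long axis 81.3
(161, 284, 37, 80) 892.0 [ 336.4 -307.3] [16.5 76.6] long axis 101.2
(249, 240, 33, 44) 1021.0 [ 410.8 -249.9] [36.6 22.2] long axis 75.6
(371, 201, 46, 41) 1129.5 [ 514.6 -215.2] [33.7 24.1] long axis 30.0
```

View pics/w2.png

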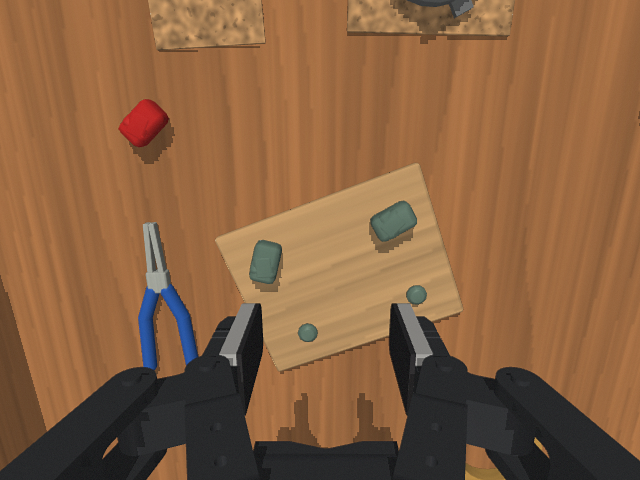

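The two oblong stones are at (393,221) → (514.6,−215), long axis ~29°, and (266,262) → (411,−250), long axis ~77°. The red decoy is separate at (144,122), and the round stones are at (417,295) and (308,333). I'll pick stone A.

step_arm --gripper 4.2 --pt "0 2.7 0 0" --pt "0 2.7 0 0" --pt "0 0 0 0.133" --pt "0 0 0 0.133" --pt "0 0 0 0.133" --pt "0 0 0 0.133" --pt "0 0 0 0.133" --pt "0 0 0 0.133" --pt "0 0 0 0.133" --pt "0 0 0 0.133" --pt "4 0 0 0" --pt "4 0 0 0" --pt "4 0 0 0" --pt "2 0 0 0" --pt "0 0 0 0"

```text
time_s: 14.7
eef_pos: [511.8, -213.6, 54.0]
tcp_rot: [-0.682, -0.18, 0.687, -0.175]
ft_force: [-0.1, -0.3, 0.7]
opening: 42.3
```

```bash
python3 - <<'E'
from h import *
to(514.6,-215.2,31,-61); d=snap('wrist','w3.png')
im=d['pixels'];h=cv2.cvtColor(im,cv2.COLOR_RGB2HSV)
m=(h[...,0]>35)&(h[...,0]<110)&(h[...,1]>30)&(h[...,2]>30)
for c in blobs(m,150):
    p=ray(d,c.reshape(-1,2),20)[:,:2].astype(np.float32); r=cv2.minAreaRect(p)
    print(cv2.boundingRect(c),np.round(r[0],1),np.round(r[1],1),r[2])
E
```

```text
pos [ 511.8 -213.6   54. ] yaw -60.9 axis [-0.008  0.004 -1.   ] t 14.7 F [-0.1 -0.3  0.7] op 42.3 j6 0.57
shift cm [ 2.3   0.29 -0.18] turn 0.001
(466, 294, 39, 34) [ 541.5 -277.8] [16.6 17. ] 29.22184181213379
(310, 258, 51, 77) [ 514.3 -215.3] [37.4 22.2] 29.321063995361328
```

View pics/w3.png

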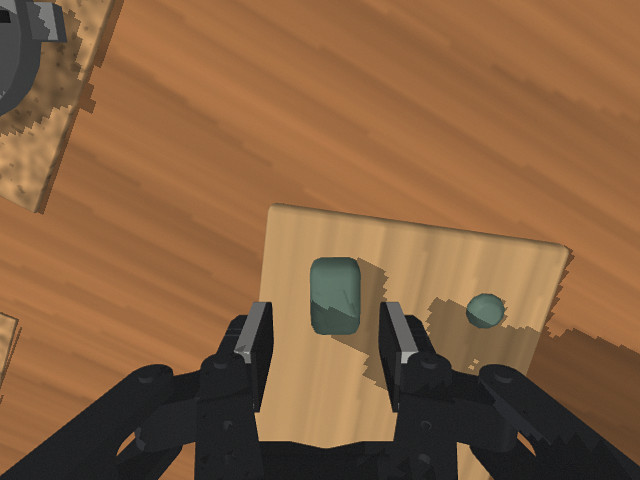

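The stone at (335,297) is aligned between the jaws. After a 3 mm correction I can grip it.

step_arm --pt "0.5 0.29 -0.15 0" --pt "1 0 0 0" --pt "0.7 0 0 0" --pt "0 0 0 0"

```text
time_s: 15.15
eef_pos: [516.6, -216.7, 35.3]
tcp_rot: [-0.684, -0.177, 0.685, -0.176]
ft_force: [-0.3, 0.3, 0.9]
opening: 42.0
```

step_arm --gripper 1.6 --newtons 30 --pt "0 0 0 0" --pt "0 0 0 0" --pt "0 0 0 0" --pt "0 0 0 0" --pt "0 0 0 0" --pt "0 0 0 0"

```text
time_s: 15.75
eef_pos: [517.5, -217.1, 36.7]
tcp_rot: [0.685, 0.177, -0.684, 0.177]
ft_force: [0.2, 0.2, 1.6]
opening: 20.8
```

step_arm --pt "-1 0 0 0" --pt "-2 0 0 0" --pt "-3 0 0 0" --pt "-3 0 0 0" --pt "-3 0 0 0" --pt "-2 0 0 0" --pt "0 0 0 0"

```text
time_s: 16.45
eef_pos: [519.0, -218.0, 181.1]
tcp_rot: [0.687, 0.175, -0.682, 0.179]
ft_force: [0.2, 0.1, -0.9]
opening: 20.7
```

```bash
python3 - <<'E'
from h import *
t=np.radians(24); c=np.array([515.4,269.8]); n=np.array([-np.sin(t),np.cos(t)])
for s in(1,-1): print((c+21*s*n).round(1))
to(*(c+21*n),175,-66)
E
```

```text
[506.9 289. ]
[523.9 250.6]
pos [ 519.  -218.   181.1] yaw -61.0 axis [ 0.008 -0.004 -1.   ] t 16.45 F [ 0.2  0.1 -0.9] op 20.7 j6 0.57
shift cm [  0.39 -44.94 -23.5 ] turn 0.087
```

step_arm --pt "0 -1.6 -0.84 0" --pt "0 -3.21 -1.68 0" --pt "0 -3.21 -1.68 0" --pt "0 -3.21 -1.68 0" --pt "0 -3.21 -1.68 0" --pt "0 -3.21 -1.68 0" --pt "0 -3.21 -1.68 0" --pt "0 -3.21 -1.68 0" --pt "0 -3.21 -1.68 0" --pt "0 -3.21 -1.68 0" --pt "0 -3.21 -1.68 0" --pt "0 -3.21 -1.68 0" --pt "0 -3.21 -1.68 0" --pt "0 -3.21 -1.68 0" --pt "0 -1.6 -0.84 0" --pt "0 0 0 0.087" --pt "0 0 0 0"

```text
time_s: 18.15
eef_pos: [503.9, 290.3, 174.5]
tcp_rot: [-0.69, -0.147, 0.693, -0.148]
ft_force: [-0.7, 0.2, -0.2]
opening: 21.0
```

```bash
python3 - <<'E'
from h import *
to(506.9,289,124,-66); print(robot.state()['joints'].round(2))
d=snap('wrist','w4.png')
E
```

```text
pos [503.9 290.3 174.5] yaw -65.9 axis [-0.003 -0.002 -1.   ] t 18.15 F [-0.7  0.2 -0.2] op 21.0 j6 1.58
shift cm [ 5.05  0.24 -0.23] turn 0.001
[ 0.43  0.18  1.4  -0.    1.56  1.58]
```

View pics/w4.png

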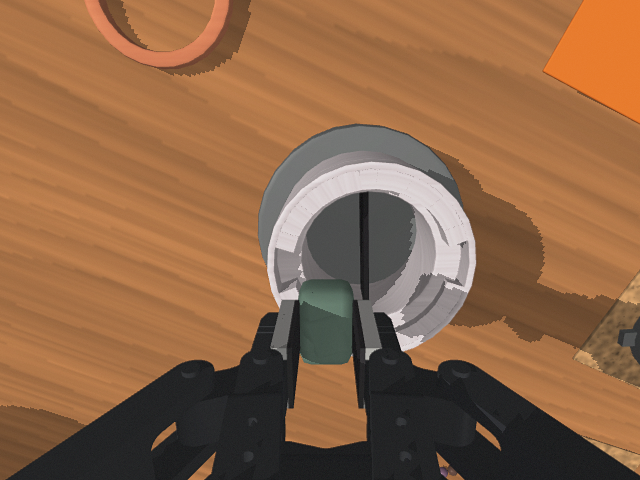

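The stone is held parallel to the partition over one half, at (326,320). I'll lower it to just above the collar and release.

step_arm --pt "1.5 0.39 -0.2 0" --pt "2 0 0 0" --pt "1 0 0 0" --pt "0.5 0 0 0" --pt "0.3 0 0 0" --pt "0 0 0 0" --pt "0 0 0 0"

```text
time_s: 18.9
eef_pos: [509.2, 287.4, 124.2]
tcp_rot: [0.692, 0.147, -0.691, 0.147]
ft_force: [-0.3, 0.3, -0.3]
opening: 20.6
```

step_arm --gripper 3.8 --pt "0 0 0 0" --pt "0 0 0 0" --pt "0 0 0 0" --pt "0 0 0 0" --pt "0 0 0 0"

```text
time_s: 19.4
eef_pos: [508.7, 287.2, 123.4]
tcp_rot: [0.692, 0.147, -0.692, 0.147]
ft_force: [0.0, -1.2, -0.6]
opening: 37.9
```

step_arm --pt "-2 0 0 0" --pt "-3 0 0 0" --pt "-3 0 0 0" --pt "0 0 0 0"

```text
time_s: 19.8
eef_pos: [511.0, 288.3, 209.3]
tcp_rot: [0.695, 0.148, -0.688, 0.146]
ft_force: [1.5, 0.3, 0.9]
opening: 38.0
```

```bash
python3 - <<'E'
from h import *
to(410.8,-249.9,200,-13)
d=snap('wrist','w5.png'); im=d['pixels']; h=cv2.cvtColor(im,cv2.COLOR_RGB2HSV)
m=(h[...,0]>60)&(h[...,0]<110)&(h[...,1]>50)
t=np.radians(24);c=np.array([515.4,269.8]);n=np.array([-np.sin(t),np.cos(t)]);e=np.array([n[1],-n[0]])
for k in blobs(m,100):
    p=ray(d,k.reshape(-1,2),58)[:,:2]; q=(p-c); print(cv2.boundingRect(k),'along',(q@e).min().round(),(q@e).max().round(),'across',(q@n).min().round(),(q@n).max().round())
E
```

```text
pos [511.  288.3 209.3] yaw -66.0 axis [ 0.01   0.004 -1.   ] t 19.8 F [1.5 0.3 0.9] op 38.0 j6 1.57
shift cm [ 0.59 45.09 31.05] turn -0.925
```

```bash
python3 - <<'E'
from h import *
im=cv2.imread('pics/w5.png')[...,::-1].copy(); h=cv2.cvtColor(im,cv2.COLOR_RGB2HSV)
m=(h[...,0]>60)&(h[...,0]<110)&(h[...,1]>25)&(h[...,2]>25)
for k in blobs(m,60): print(cv2.boundingRect(k),cv2.contourArea(k),np.median(h[m],axis=0))
d=snap('wrist'); print(proj(d,[[507.5,287.6,55],[515.4,269.8,104]]).round())
u,v=proj(d,[507.5,287.6,55])[0].astype(int)
print(h[v-30:v+31:10,u-30:u+31:10].tolist() if v<450 else 'out')
E
```

```text
(311, 210, 30, 46) 1242.0 [100.  33.  36.]
[[326. 234.]
 [358. 256.]]
[[[177, 12, 216], [177, 13, 214], [0, 12, 221], [0, 0, 75], [120, 3, 77], [30, 3, 77], [60, 6, 79]], [[175, 15, 215], [177, 15, 189], [68, 44, 64], [73, 46, 66], [75, 46, 66], [90, 3, 78], [60, 3, 78]], [[175, 14, 215], [75, 7, 74], [68, 39, 78], [71, 42, 85], [71, 42, 84], [70, 10, 77], [60, 7, 78]], [[0, 12, 144], [120, 3, 77], [73, 44, 82], [69, 42, 85], [71, 42, 84], [90, 3, 77], [60, 8, 67]], [[176, 14, 145], [90, 3, 77], [71, 45, 90], [73, 42, 84], [71, 42, 84], [70, 10, 78], [135, 9, 55]], [[176, 12, 148], [175, 14, 109], [73, 45, 79], [71, 44, 82], [73, 44, 81], [120, 3, 77], [150, 5, 56]], [[0, 14, 142], [175, 15, 105], [0, 15, 104], [60, 7, 76], [30, 3, 77], [0, 0, 77], [150, 6, 46]]]
```

Stone A shows as a blob at (326,233), within a pixel of the predicted spot on the bowl floor, lying flat and aligned. Next is stone B.

step_arm --gripper 4.2 --pt "0.1 1.5 1.03 0" --pt "0 3.0 2.07 0" --pt "0 3.0 2.07 0" --pt "0 3.0 2.07 0" --pt "0 3.0 2.07 0" --pt "0 3.0 2.07 0" --pt "0 3.0 2.07 0" --pt "0 3.0 2.07 0" --pt "0 3.0 2.07 0" --pt "0 3.0 2.07 0" --pt "0 3.0 2.07 0" --pt "0 3.0 2.07 0" --pt "0 3.0 2.07 0" --pt "0 3.0 2.07 0" --pt "0 3.0 2.07 0" --pt "0 1.5 1.03 0" --pt "0 0 0 0"

```text
time_s: 21.6
eef_pos: [406.7, -251.6, 200.0]
tcp_rot: [-0.691, -0.147, 0.693, -0.145]
ft_force: [0.0, 0.2, -0.6]
opening: 42.4
```

step_arm --pt "0 0 0 -0.13" --pt "0 0 0 -0.13" --pt "0 0 0 -0.13" --pt "0 0 0 -0.13" --pt "0 0 0 -0.13" --pt "0 0 0 -0.13" --pt "0 0 0 -0.13" --pt "4 0 0 0" --pt "4 0 0 0" --pt "3 0 0 0" --pt "2 0 0 0" --pt "0 0 0 0" --pt "0 0 0 0"

```text
time_s: 22.9
eef_pos: [407.9, -249.1, 71.8]
tcp_rot: [-0.556, -0.437, 0.557, -0.436]
ft_force: [1.1, -1.3, 0.5]
opening: 41.9
```

```bash
python3 - <<'E'
from h import *
to(410.8,-249.9,33,-14); d=snap('wrist','w6.png')
im=d['pixels'];h=cv2.cvtColor(im,cv2.COLOR_RGB2HSV)
m=(h[...,0]>35)&(h[...,0]<110)&(h[...,1]>30)&(h[...,2]>30)
for c in blobs(m,150):
    p=ray(d,c.reshape(-1,2),20)[:,:2].astype(np.float32); r=cv2.minAreaRect(p)
    b=cv2.boxPoints(r); e=max([b[1]-b[0],b[2]-b[1]],key=np.linalg.norm)
    print(cv2.boundingRect(c),np.round(r[0],1),np.round(r[1],1),np.degrees(np.arctan2(e[1],e[0]))%180)
    if 20<min(r[1]): to(*r[0],33,np.degrees(np.arctan2(e[1],e[0]))%180-90)
E
```

```text
pos [ 407.9 -249.1   71.8] yaw -13.8 axis [-0.001  0.001 -1.   ] t 22.9 F [ 1.1 -1.3  0.5] op 41.9 j6 -0.43
shift cm [3.88 0.3  0.01] turn 0.003
(177, 442, 19, 38) [ 303.5 -335.8] [27.5 10.3] 70.45459
(181, 349, 24, 25) [ 329.5 -275. ] [13.6  9.2] 37.48543
(573, 266, 37, 33) [ 534.4 -278.2] [16.6 17.8] 114.80212
(311, 250, 45, 71) [ 411.1 -250.2] [37.4 22. ] 76.18849
pos [ 408.7 -249.9   73. ] yaw -13.8 axis [ 0.001 -0.    -1.   ] t 22.95 F [ 0.  -0.1  0.4] op 42.3 j6 -0.43
shift cm [ 4.    0.24 -0.03] turn -0.0
```

step_arm --pt "1 0.25 0 0" --pt "1.5 0 0 0" --pt "1 0 0 0" --pt "0.5 0 0 0" --pt "0 0 0 0"

```text
time_s: 23.45
eef_pos: [410.2, -250.4, 31.6]
tcp_rot: [-0.557, -0.436, 0.557, -0.435]
ft_force: [-0.1, 0.1, 0.4]
opening: 41.8
```

step_arm --gripper 1.6 --newtons 30 --pt "0 0 0 0" --pt "0 0 0 0" --pt "0 0 0 0" --pt "0 0 0 0" --pt "0 0 0 0" --pt "0 0 0 0"

```text
time_s: 24.05
eef_pos: [411.0, -251.1, 33.0]
tcp_rot: [0.557, 0.435, -0.557, 0.437]
ft_force: [-0.5, -0.4, 3.3]
opening: 20.6
```

step_arm --pt "-1 0 0 0" --pt "-2 0 0 0" --pt "-3 0 0 0" --pt "-4 0 0 0" --pt "-3 0 0 0" --pt "-2 0 0 0" --pt "0 0 0 0.13" --pt "0 0 0 0.13" --pt "0 0 0 0.13" --pt "0 0 0 0.13" --pt "0 0 0 0.13" --pt "0 0 0 0.13" --pt "0 0 0 0.13" --pt "0 0 0 0"

```text
time_s: 25.45
eef_pos: [410.2, -250.4, 182.2]
tcp_rot: [-0.691, -0.147, 0.692, -0.147]
ft_force: [-0.7, -0.6, -0.5]
opening: 21.1
```

```bash
python3 - <<'E'
from h import *
to(523.3,252,185,-66)
E
```

```text
pos [ 410.2 -250.4  182.2] yaw -66.0 axis [-0.001  0.001 -1.   ] t 25.45 F [-0.7 -0.6 -0.5] op 21.1 j6 0.49
shift cm [ -0.25 -41.3  -30.77] turn 0.0
```

step_arm --pt "0 -1.48 -1.1 0" --pt "0 -2.95 -2.2 0" --pt "0 -2.95 -2.2 0" --pt "0 -2.95 -2.2 0" --pt "0 -2.95 -2.2 0" --pt "0 -2.95 -2.2 0" --pt "0 -2.95 -2.2 0" --pt "0 -2.95 -2.2 0" --pt "0 -2.95 -2.2 0" --pt "0 -2.95 -2.2 0" --pt "0 -2.95 -2.2 0" --pt "0 -2.95 -2.2 0" --pt "0 -2.95 -2.2 0" --pt "0 -2.95 -2.2 0" --pt "0 -1.48 -1.1 0" --pt "0 0 0 0" --pt "0 0 0 0"

```text
time_s: 27.15
eef_pos: [523.7, 251.3, 182.1]
tcp_rot: [-0.691, -0.147, 0.692, -0.148]
ft_force: [-0.3, 1.4, 0.2]
opening: 21.2
```

```bash
python3 - <<'E'
from h import *
to(523.3,252,121,-66)
E
```

```text
pos [523.7 251.3 182.1] yaw -65.9 axis [-0.001 -0.001 -1.   ] t 27.15 F [-0.3  1.4  0.2] op 21.2 j6 1.5
shift cm [ 6.11 -0.09 -0.  ] turn 0.001
```

step_arm --pt "1.5 -0.08 0 0" --pt "2 0 0 0" --pt "1.5 0 0 0" --pt "0.7 0 0 0" --pt "0.3 0 0 0" --pt "0 0 0 0" --pt "0 0 0 0"

```text
time_s: 27.85
eef_pos: [524.2, 252.8, 123.2]
tcp_rot: [0.692, 0.147, -0.691, 0.147]
ft_force: [-0.4, -0.6, -0.2]
opening: 20.9
```

step_arm --gripper 3.8 --pt "0 0 0 0" --pt "0 0 0 0" --pt "0 0 0 0" --pt "0 0 0 0" --pt "0 0 0 0"

```text
time_s: 28.35
eef_pos: [523.6, 252.7, 122.4]
tcp_rot: [0.692, 0.147, -0.692, 0.147]
ft_force: [-0.9, 0.8, 0.9]
opening: 38.0
```

step_arm --pt "-2 0 0 0" --pt "-3 0 0 0" --pt "-3 0 0 0" --pt "0 0 0 0"

```text
time_s: 28.75
eef_pos: [526.0, 253.6, 208.3]
tcp_rot: [0.695, 0.148, -0.688, 0.146]
ft_force: [1.0, 0.1, 0.6]
opening: 38.0
```

```bash
python3 - <<'E'
from h import *
to(535.2,-21,180,27.9)
d=snap('wrist','w7.png'); im=d['pixels']; h=cv2.cvtColor(im,cv2.COLOR_RGB2HSV)
m=(h[...,0]>60)&(h[...,0]<110)&(h[...,1]>25)&(h[...,2]>25)
for k in blobs(m,60): print(cv2.boundingRect(k),cv2.contourArea(k))
print(proj(d,[[507.5,287.6,55],[523.3,252,55]]).round())
cv2.imwrite('pics/w7c.png',cv2.resize(im[100:400,180:520,::-1],None,fx=2,fy=2))
E
```

```text
pos [526.  253.6 208.3] yaw -66.0 axis [ 0.01   0.004 -1.   ] t 28.75 F [1.  0.1 0.6] op 38.0 j6 1.5
shift cm [ 2.73 25.46 10.35] turn -1.639
(259, 209, 32, 47) 1279.0
(310, 206, 31, 48) 1248.0
[[275. 235.]
 [328. 235.]]
```

View pics/w7c.png

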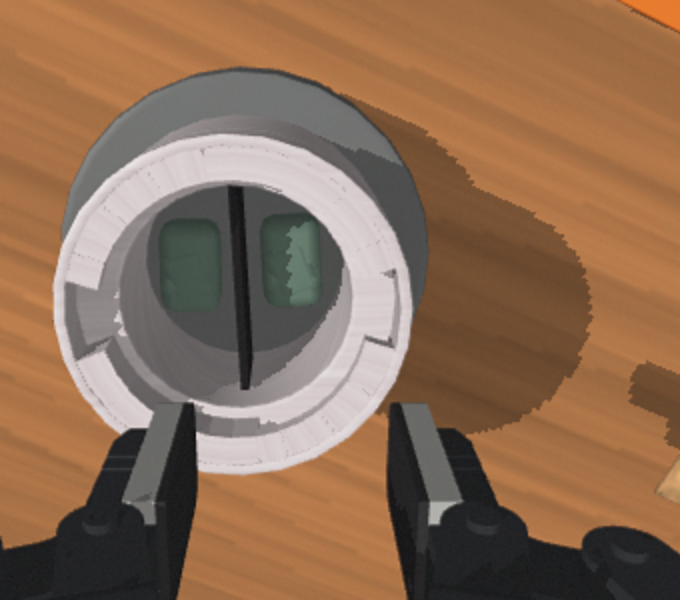

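One stone lies flat in each half, at (190,265) and (290,260) in the crop. Back to the lid.

step_arm --gripper 5.0 --pt "0 1.8 0.74 0" --pt "0 3.64 1.48 0" --pt "0 3.64 1.48 0" --pt "0 3.64 1.48 0" --pt "0 3.64 1.48 0" --pt "0 3.64 1.48 0" --pt "0 3.64 1.48 0" --pt "0 1.8 0.74 0"

```text
time_s: 29.6
eef_pos: [531.5, -24.8, 200.3]
tcp_rot: [-0.691, -0.146, 0.693, -0.146]
ft_force: [-0.1, 0.0, 0.2]
opening: 50.0
```

step_arm --pt "0 0 0 -0.137" --pt "0 0 0 -0.137" --pt "0 0 0 -0.137" --pt "0 0 0 -0.137" --pt "0 0 0 -0.137" --pt "0 0 0 -0.137" --pt "0 0 0 -0.137" --pt "0 0 0 -0.137" --pt "0 0 0 -0.137" --pt "0 0 0 -0.137" --pt "0 0 0 -0.137" --pt "0 0 0 -0.137" --pt "0 0 0 0" --pt "0 0 0 0"

```text
time_s: 31.0
eef_pos: [531.9, -21.8, 201.0]
tcp_rot: [0.364, 0.607, -0.364, 0.605]
ft_force: [-0.9, -0.4, 0.3]
opening: 49.9
```

```bash
python3 - <<'E'
from h import *
to(535.2,-21,34,27.9)
d=snap('wrist','w8.png'); im=d['pixels']; h=cv2.cvtColor(im,cv2.COLOR_RGB2HSV)
u=proj(d,[[535.2,-21,47]])[0]; print(u)
bl=h[...,2]<45; bl[:int(u[1])-90]=0; bl[int(u[1])+75:]=0; bl[:,:int(u[0])-60]=0; bl[:,int(u[0])+60:]=0
for c in blobs(bl,15):
    A=cv2.contourArea(c); z=47 if A>500 else 15
    p=ray(d,c.reshape(-1,2),z)[:,:2].astype(np.float32); r=cv2.minAreaRect(p); print(cv2.boundingRect(c),A,np.round(r[0],1),np.round(r[1],1),r[2])
E
```

```text
pos [531.9 -21.8 201. ] yaw 28.0 axis [-0.002  0.    -1.   ] t 31.0 F [-0.9 -0.4  0.3] op 49.9 j6 -0.64
shift cm [16.7   0.36  0.11] turn 0.002
[329.55678449 230.56591834]
(312, 206, 38, 57) 1556.5 [537.2 -23.4] [27.3 43.2] 27.37154197692871
(329, 177, 4, 20) 55.5 [523.2   3.5] [ 2.4 15.1] 28.10887336730957
```

View pics/w8.png

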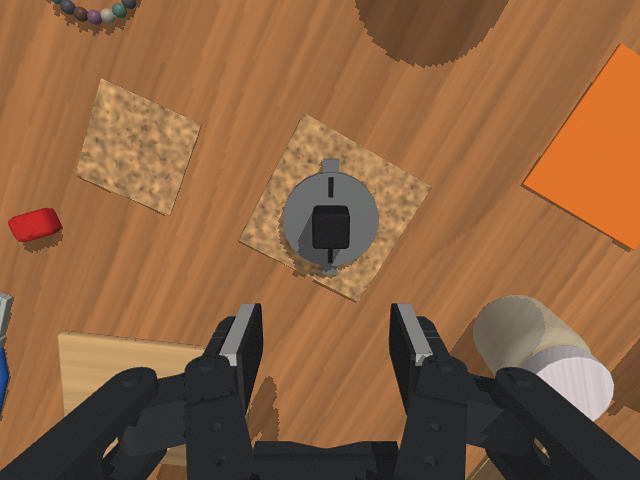

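The lid stands upright on the large mat with its ribs vertical in the picture, so the lid angle is about 118°. Next: grip the knob.

step_arm --pt "2 0.36 0.1 0" --pt "4 0 0 0" --pt "4 0 0 0" --pt "3 0 0 0" --pt "2 0 0 0" --pt "1 0 0 0" --pt "0.4 0 0 0" --pt "0 0 0 0"

```text
time_s: 31.85
eef_pos: [536.4, -21.1, 38.6]
tcp_rot: [0.363, 0.606, -0.363, 0.607]
ft_force: [0.1, 0.1, 0.3]
opening: 49.7
```

step_arm --gripper 2.4 --newtons 50 --pt "0 0 0 0" --pt "0 0 0 0" --pt "0 0 0 0" --pt "0 0 0 0" --pt "0 0 0 0" --pt "0 0 0 0"

```text
time_s: 32.45
eef_pos: [537.4, -21.3, 40.2]
tcp_rot: [0.364, 0.606, -0.363, 0.608]
ft_force: [0.5, -0.3, 6.2]
opening: 26.8
```

```bash
python3 - <<'E'
from h import *
to(515.4,269.8,36,24)
d={}
import cv2
E
```

```text
pos [537.4 -21.3  40.2] yaw 28.2 axis [ 0.004 -0.001 -1.   ] t 32.45 F [ 0.5 -0.3  6.2] op 26.8 j6 -0.64
shift cm [  0.39  11.81 -26.7 ] turn 0.073
```

step_arm --pt "-1 0 0 0" --pt "-2 0 0 0" --pt "-3 0 0 0" --pt "-4 0 0 0" --pt "-3 0 0 0" --pt "-2 0 0 0" --pt "0 0 0 0"

```text
time_s: 33.15
eef_pos: [537.7, -21.2, 192.3]
tcp_rot: [0.364, 0.604, -0.362, 0.609]
ft_force: [0.9, -0.3, -1.9]
opening: 26.7
```

```bash
python3 - <<'E'
from h import *
to(515.4,269.8,181,24)
E
```

```text
pos [537.7 -21.2 192.3] yaw 28.2 axis [ 0.007 -0.001 -1.   ] t 33.15 F [ 0.9 -0.3 -1.9] op 26.7 j6 -0.64
shift cm [  1.08  11.78 -26.71] turn 0.073
```

step_arm --pt "0 0.66 -1.48 0" --pt "0 1.31 -2.95 0" --pt "0 1.31 -2.95 0" --pt "0 1.31 -2.95 0" --pt "0 1.31 -2.95 0" --pt "0 1.31 -2.95 0" --pt "0 1.31 -2.95 0" --pt "0 1.31 -2.95 0" --pt "0 1.31 -2.95 0" --pt "0 0.66 -1.48 0" --pt "0 0 0 0.07" --pt "2 0 0 0" --pt "0 0 0 0" --pt "0 0 0 0"

```text
time_s: 34.55
eef_pos: [513.5, 268.4, 166.5]
tcp_rot: [0.383, 0.594, -0.385, 0.593]
ft_force: [-0.8, 0.1, -0.8]
opening: 26.9
```

```bash
python3 - <<'E'
from h import *
to(516.4,268.9,145,24.3)
d=snap('wrist','w9.png'); im=d['pixels']; h=cv2.cvtColor(im,cv2.COLOR_RGB2HSV)
x=ray(cv2 and d,[[0,0]],100)
cv2.imwrite('pics/w9c.png',cv2.resize(im[90:430,150:500,::-1],None,fx=1.7,fy=1.7))
E
```

```text
pos [513.5 268.4 166.5] yaw 24.2 axis [-0.004 -0.002 -1.   ] t 34.55 F [-0.8  0.1 -0.8] op 26.9 j6 -0.04
shift cm [2.15 0.3  0.07] turn -0.002
```

View pics/w9c.png

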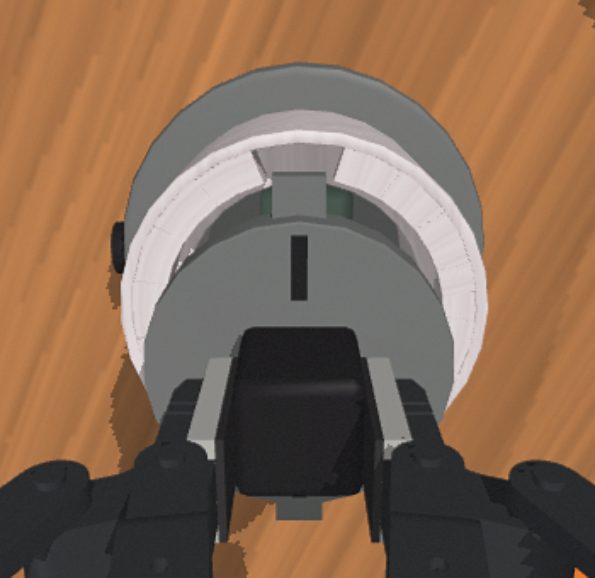

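The lug at (299,190) points into the gap at (300,160), with the tool about 3 mm left of target. I'll correct and lower in steps.

step_arm --pt "0.7 0.3 0.07 0" --pt "0.7 0 0 0" --pt "0.6 0 0 0" --pt "0 0 0 0" --pt "0 0 0 0" --pt "0 0 0 0"

```text
time_s: 35.2
eef_pos: [517.8, 269.4, 148.7]
tcp_rot: [0.384, 0.593, -0.384, 0.594]
ft_force: [-1.1, -0.2, -0.5]
opening: 27.1
```

```bash
python3 - <<'E'
from h import *
to(516.4,268.9,127.2,24.3)
E
```

```text
pos [517.8 269.4 148.7] yaw 24.2 axis [ 0.001  0.    -1.   ] t 35.2 F [-1.1 -0.2 -0.5] op 27.1 j6 -0.04
shift cm [ 2.15 -0.15 -0.01] turn -0.002
```

step_arm --pt "0.3 -0.15 0 0" --pt "0.3 0 0 0" --pt "0.3 0 0 0" --pt "0.3 0 0 0" --pt "0.2 0 0 0" --pt "0 0 0 0"

```text
time_s: 35.8
eef_pos: [516.0, 268.6, 133.7]
tcp_rot: [0.384, 0.594, -0.384, 0.593]
ft_force: [-0.5, -0.2, -1.6]
opening: 26.8
```

```bash
python3 - <<'E'
from h import *
to(516.4,268.9,127.2,24.3)
E
```

```text
pos [516.  268.6 133.7] yaw 24.2 axis [-0.001 -0.    -1.   ] t 35.8 F [-0.5 -0.2 -1.6] op 26.8 j6 -0.04
shift cm [ 0.65  0.05 -0.01] turn -0.002
```

step_arm --pt "0.2 0 0 0" --pt "0.2 0 0 0" --pt "0.2 0 0 0" --pt "0.2 0 0 0" --pt "0 0 0 0"

```text
time_s: 36.3
eef_pos: [516.3, 268.8, 127.2]
tcp_rot: [0.384, 0.594, -0.384, 0.594]
ft_force: [-2.8, -0.4, 2.6]
opening: 26.9
```

```bash
python3 - <<'E'
from h import *
to(516.4,268.9,127.2,24.3); print(robot.state()['wrist_torque'])
E
```

```text
pos [516.3 268.8 127.2] yaw 24.2 axis [ 0.001  0.    -1.   ] t 36.3 F [-2.8 -0.4  2.6] op 26.9 j6 -0.04
shift cm [ 0.    0.01 -0.  ] turn -0.002
[-0.15031073  0.20994748 -0.01413309]
```

It is seated, with the TCP at exactly 127.2 and a light contact force. Now turn it clockwise.

step_arm --pt "0.05 0 0 0.08" --pt "0 0 0 0.08" --pt "0 0 0 0.08" --pt "0 0 0 0.08" --pt "0 0 0 0.08" --pt "0 0 0 0.08" --pt "0 0 0 0.08" --pt "0 0 0 0.08" --pt "0 0 0 0.08" --pt "0 0 0 0.08" --pt "0 0 0 0.08" --pt "0 0 0 0.08" --pt "0 0 0 0.08" --pt "0 0 0 0.08" --pt "0 0 0 0.08" --pt "0 0 0 0.04" --pt "0 0 0 0"

```text
time_s: 38.0
eef_pos: [516.9, 269.5, 127.2]
tcp_rot: [0.659, 0.26, -0.657, 0.26]
ft_force: [0.1, 2.0, 5.1]
opening: 26.9
```

```bash
python3 - <<'E'
from h import *
to(516.4,268.9,127.2,-51); print(robot.state()['wrist_torque'])
E
```

```text
pos [516.9 269.5 127.2] yaw -46.8 axis [ 0.002  0.002 -1.   ] t 38.0 F [0.1 2.  5.1] op 26.9 j6 1.2
shift cm [0.   0.01 0.08] turn 0.073
[0.11411827 0.18160297 0.03134962]
```

step_arm --pt "0 0 0 0.03" --pt "0 0 0 0.03" --pt "0 0 0 0.03" --pt "0 0 0 0.02" --pt "0 0 0 0" --pt "0 0 0 0"

```text
time_s: 38.6
eef_pos: [516.2, 269.7, 127.3]
tcp_rot: [0.671, 0.225, -0.67, 0.225]
ft_force: [-1.6, 1.7, 6.2]
opening: 27.2
```

```bash
python3 - <<'E'
from h import *
to(516.4,268.9,127.2,-51); print(robot.state()['wrist_torque'])
E
```

```text
pos [516.2 269.7 127.3] yaw -52.9 axis [ 0.001  0.001 -1.   ] t 38.6 F [-1.6  1.7  6.2] op 27.2 j6 1.31
shift cm [0.01 0.07 0.03] turn -0.033
[0.00558016 0.44173619 1.32339567]
```

The torque is 1.3 Nm at the clockwise stop. Release and look.

step_arm --pt "0 0 0 0.01" --pt "0 0 0 0"

```text
time_s: 38.8
eef_pos: [516.2, 269.7, 127.3]
tcp_rot: [0.672, 0.222, -0.671, 0.222]
ft_force: [-2.4, 1.6, 5.7]
opening: 26.9
```

step_arm --gripper 5.0 --pt "0 0 0 0" --pt "0 0 0 0" --pt "0 0 0 0" --pt "0 0 0 0" --pt "0 0 0 0"

```text
time_s: 39.3
eef_pos: [516.3, 268.5, 125.6]
tcp_rot: [-0.672, -0.22, 0.672, -0.22]
ft_force: [0.5, 0.3, 0.5]
opening: 49.7
```

step_arm --pt "-1 0 0 0" --pt "-2 0 0 0" --pt "-4 0 0 0" --pt "-4 0 0 0" --pt "-1.4 0 0 0" --pt "0 0 0 0" --pt "0 0 0 0"

```text
time_s: 40.0
eef_pos: [515.9, 268.6, 248.8]
tcp_rot: [-0.672, -0.22, 0.672, -0.22]
ft_force: [0.3, -0.4, 0.0]
opening: 50.1
```

```bash
python3 - <<'E'
from h import *
to(515.4,269.8,250,-51)
d=snap('wrist','w10.png'); im=d['pixels']; h=cv2.cvtColor(im,cv2.COLOR_RGB2HSV)
sub=np.zeros(im.shape[:2],bool); sub[110:310,230:430]=1
rim=sub&(h[...,2]>150)&(h[...,1]<50)
c=max(blobs(rim,200),key=cv2.contourArea); p=ray(d,cv2.convexHull(c).reshape(-1,2),104)[:,:2].astype(np.float32)
print('rim',cv2.minAreaRect(p))
u=proj(d,[515.4,269.8,134])[0]; bl=h[...,2]<45
bl[:int(u[1])-75]=0; bl[int(u[1])+60:]=0; bl[:,:int(u[0])-35]=0; bl[:,int(u[0])+35:]=0
for c in blobs(bl,15):
    A=cv2.contourArea(c); q=ray(d,c.reshape(-1,2),134 if A>500 else 102)[:,:2].astype(np.float32); r=cv2.minAreaRect(q)
    b=cv2.boxPoints(r); e=max([b[1]-b[0],b[2]-b[1]],key=np.linalg.norm)
    print(cv2.boundingRect(c),A,np.round(r[0],1),np.round(r[1],1),np.degrees(np.arctan2(e[1],e[0]))%180, 'about c',np.degrees(np.arctan2(r[0][1]-269.8,r[0][0]-515.4)))
for nm in('top','wrist'):
  a=snap(nm);hh=cv2.cvtColor(a['pixels'],cv2.COLOR_RGB2HSV)
# cabs & bystanders before/after
import pickle
a0=cv2.imread('pics/top.png').astype(int); a1=snap('top')['pixels'][...,::-1].astype(int)
df=np.abs(a0-a1).max(2); 
for n,(u0,v0,u1,v1) in dict(cab1=(436,225,452,240),cab2=(453,265,468,280),red=(372,315,394,336),pliers=(415,315,485,345),brass=(492,175,538,218),jar=(322,122,358,168),mat=(303,205,358,259)).items():
    print(n,(df[v0:v1,u0:u1]>40).mean().round(3))
E
```

```text
pos [515.9 268.6 248.8] yaw -53.7 axis [-0.001 -0.    -1.   ] t 40.0 F [ 0.3 -0.4  0. ] op 50.1 j6 1.32
shift cm [-0.12 -0.13 -0.03] turn -0.048
rim ((514.7247924804688, 270.20062255859375), (110.84778594970703, 110.74388122558594), 84.68018341064453)
(302, 210, 46, 66) 2033.0 [515.5 270.4] [43.4 27.4] 41.81157 about c 78.82300512742285
(317, 179, 7, 23) 82.0 [537.  290.2] [15.5  3.3] 42.51039 about c 43.339490607979826
cab1 0.612
cab2 0.462
red 0.0
pliers 0.013
brass 0.0
jar 0.0
mat 0.055
```

```bash
python3 - <<'E'
from h import *
im=cv2.imread('pics/w7.png'); g=cv2.cvtColor(im,cv2.COLOR_BGR2HSV)[...,2]
# partition: darkest column per row
P=[]
for v in range(200,285,3):
    row=g[v,285:315].astype(float); k=np.where(row<30)[0]
    if 2<=len(k)<=10: P.append((285+k.mean(),v))
P=np.array(P); print(len(P))
# camera pose of w7: measured TCP there
d=snap('wrist'); M=np.array(d['mount'])
y=np.radians(-66.0); x=np.array([.010,.004,-1]);x/=np.linalg.norm(x); ty=np.array([np.cos(y),np.sin(y),0]);ty-=x*(ty@x);ty/=np.linalg.norm(ty)
Rt=np.c_[x,ty,np.cross(x,ty)]; e=dict(intrinsics=d['intrinsics'],rotation=Rt@M[:3,:3],origin=np.array([526,253.6,208.3])+Rt@M[:3,3])
w=ray(e,P,76)[:,:2]; vx,vy,x0,y0=cv2.fitLine(w.astype(np.float32),cv2.DIST_HUBER,0,.01,.01).ravel(); print('partition',np.degrees(np.arctan2(vy,vx))%180)
n=np.array([-vy,vx]); print('offset of c from partition',(np.array([515.4,269.8])-[x0,y0])@n)
for f,nm in((cv2.imread('pics/top.png'),'t0'),(snap('top')['pixels'][...,::-1].copy(),'t1')):
    s=cv2.cvtColor(f,cv2.COLOR_BGR2HSV)[210:310,395:480]; m=(s[...,0]>25)&(s[...,0]<110)&(s[...,2]<125)&(s[...,1]<110)
    for c in blobs(m,8): print(nm,cv2.boundingRect(c),cv2.contourArea(c))
E
```

```text
28
partition 27.067545
offset of c from partition 1.925157766181312
t0 (28, 70, 16, 12) 111.0
t0 (62, 59, 7, 7) 29.5
t0 (13, 24, 14, 15) 107.5
t0 (45, 19, 7, 6) 25.0
t1 (62, 59, 7, 7) 27.0
t1 (45, 19, 7, 6) 21.5
```

Partition measures 27.1° and the lid about 42°, which is the 15° locked stop. The round stones haven't moved. Handing in.

```bash
python3 -c "
from bench import robot
print(robot.state()['time_s']); print(robot.close_job())"
```

```text
40.3
the job is handed in; nothing more can be done
None
```

The job is done and handed in at 40.3 s of the 72 s allowed. I unlocked the lid by turning it anticlockwise to its stop and stood it upright on the large cork mat. One oblong stone then went into each half of the bowl. The lid is back in, turned clockwise to its stop and locked.

**What the last checks showed:**
- **Stones:** a close view showed one lying flat in each half.
- **Lid fully down:** it seated at exactly the expected height (TCP 127.2 mm), with only light contact force.
- **Lid locked:** it resisted with 1.3 Nm at the clockwise stop. It ended at about 42°, against a tumbler x axis of 27.1° measured from the partition, which is the 15° locked position.
- **Round stones:** both are at the same pixels as at the start.
- **Other items:** the red stone, pliers, brass coil and jar showed practically no change in the top view. I did not check the copper coil at the end.
- **Robot:** the gripper is open and clear of everything.

**One disagreement:** my first estimate of the tumbler axis, from the gaps in the collar, was 24°. The partition and both stops point to about 27°. The lid was still inserted at about 87°, inside the 86–94° window.

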